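# Load the empty nest and index the table one station

## Task

Take the V-block out of its stand, set it down on the bench, take it again by its two ends and seat it fully down in the one empty nest of the four-station index table, without turning the table. Then push the index table round anticlockwise (seen from above) just one station, so that the newly loaded nest rests in the next detent, at the pointer. Leave the three other blocks in their nests and the other things on the bench where they are.

Things in the scene. Friction and masses are not known exactly. Their poses are not given: they have to be found in the camera images.
- v_block: Loose ground-steel V-block, 55 long (its x, along the V groove) x 45 wide (its y) x 36 high mm, about 0.6 kg, V groove on top; it is the same either way round. Origin: centre of its underside; z up. It starts in the stand, groove upward. Not to be confused with the three like it that already lie in nests of the index table.
- rack: Dark steel stand, 83 x 46 x 44 mm, fixed. Origin: centre of its underside. The block stands lengthways (along x) on a 6 mm thick, 40 mm wide floor between two end walls as tall as itself, 3.5 mm from its ends, so here only its two long sides (45 mm apart, y) can be gripped. Farther left, beyond y = 0.43 m, a parked welding robot's arm overhangs the bench.
- hub (a point): Centre of the index table's round plate (145 mm radius, 13 mm thick) at the height of the plate's top face, 55 mm above the bench; the plate turns about the vertical through it. A hub 44 mm across and 18 mm high stands there. The axes turn with the plate.
- nest (a point): Floor centre of the empty nest on the plate's top face, 100 mm from the hub, facing the robot at the start. x points to the hub. Walls 35 mm high, 50 mm long run along x, inner faces at y = +-26 mm, flared over the top 10 mm; lips 5 mm high, 62 mm apart, close the ends. The block goes in lengthways (its x along this x), 3.5 mm play all round; only its ends can be gripped there; the plate is free for 40 mm beyond the inner end.
- peg (a point): Centre of the top of one of the plate's four upright pegs: 16 mm diameter, 70 mm high above the plate (so it stands 34 mm above the blocks), 120 mm from the hub, each midway between two nests. This one is 45 degrees clockwise (seen from above) of the empty nest. It turns with the plate.
- pointer (a point): Tip of the steel pointer that is fixed to the table's base just outside the plate's rim, 68 mm above the bench, 148 mm from the plate's axis: one station (90 degrees) anticlockwise from where the empty nest starts.
- index_plate (a joint): Angle of the index plate in rad, growing anticlockwise seen from above; about 0 at the start, 1.571 one station on. A spring plunger under the plate pulls it into the nearest of four detents 90 degrees apart: it holds against some 7 N on a peg, pulls little near half way, and from about 60 degrees on springs by itself, damped, to the next.
- loaded_block_1: Like V-block already lying in the nest one station anticlockwise of the empty one; it stays there and turns with the plate. Origin: centre of its underside.
- loaded_block_2: Like V-block already lying in the nest two stations from the empty one; it stays there and turns with the plate. Origin: centre of its underside.
- loaded_block_3: Like V-block already lying in the nest one station clockwise of the empty one; it stays there and turns with the plate. Origin: centre of its underside.
- tape_measure: Bystander: yellow tape measure, 71 x 91 x 34 mm. Origin: centre of its underside.
- gas_nozzle: Bystander: gas nozzle standing on end, 26 mm diameter, 68 mm high. Origin: centre of its underside.
- hex_nut: Bystander: hexagon nut, 19 x 22 x 10 mm. Origin: centre of its underside.
- hex_bolt: Bystander: hexagon bolt standing on its head, 48 mm high. Origin: centre of its underside.
- marker: Bystander: marker pen, 133 mm long, 13 mm thick. Origin: its underside at mid length.
- try_square: Bystander: small try square lying flat, 75 x 134 x 15 mm. Origin: centre of its underside.
Mind the look-alikes: they are no part of the job. Leave any yellow look-alike of the loaded_block_1 alone. Leave any red look-alike of the loaded_block_2 alone.

How it is judged:
By the outcome, as a careful person would: the job done as asked, in the order asked, and still so for the second after the job is handed in, with the robot touching nothing.
It also fails if it takes over 72 s, if anything falls off the work surface, if the arm or the gripper's body presses on something with over 40 N, if the wrist force passes 120 N, or if a joint passes its speed limit or range.

## Robot

A 6-joint arm with a two-finger parallel gripper is mounted at the origin on a cart in front of the work surface, level with it; the furniture and walls round the work are solid. World frame = base frame: x ahead of the robot, y to its left, z up, the work surface at z = 0. Lengths are in m, angles in degrees, forces in N, time in s.
With the tool pointing down it reaches from about 0.425 to 1.125 m from the base axis. Payload 14.9 kg.
Tool frame: the origin (TCP) lies midway between the tips of the shut fingers; the grasp point (between the pads) lies 19 mm behind it; z points along the fingers, y is the line along which they close (so a half turn about z gives the same grasp; the last joint's range is limited). The gripper opens to 91 mm and grips with 3 to 60 N. Pads are 32 mm wide; open, the fingers measure 118 mm over their backs; the gripper's body (76 mm by 178 mm) begins 60 mm behind the grasp point.
Start: joints at [-77.023, 21.709, 99.362, -0, 58.929, -1.908], TCP at [0.18, -0.677, 0.214] pointing down, gripper open.
Joint ranges: [-158.91, 158.91], [-42.39, 125.64], [0.06, 152.35], [-60.88, 240.88], [17.5, 164.5], [-176.32, 176.32]. Speed limits (degrees/s): [108.29, 108.29, 136.94, 180, 180, 180].

## Interface

Orientations are given as [roll, pitch, yaw] about the fixed x, y, z axes, in that order (R = Rz(yaw) Ry(pitch) Rx(roll)).
In Python, from rig import manip gives the robot as it stands.
- The arm moves only by the tool move_arm, never from a script. Its argument "motion" is a list of rows, each a list of 7 numbers: the shift along the tool's x, y, z in mm, then the turn, a rotation vector about the tool's x, y, z in rad, then the finger opening in mm, from 0 to 91.2. A call has 1 to 8 rows; each row is the pose to reach, as a shift and turn from the pose commanded when the call began, along the tool's axes at that moment; what a row does not reach only later rows make up. A row lasts 1/8 s, in which the tool goes at most 62.5 mm and 10.7 degrees, less where a joint would pass 70% of its speed; a pose out of reach is approached as far as the arm can. A call with a gripper value outside its range is refused whole. The fingers move at their own pace and stop on an object; the grip force is fixed at half the most. Time passes only in rows, so rows that repeat a pose let the fingers close. It gives the time, the measured TCP pose, the force, the opening and the grip force at its end, in the units of the state.
- manip.read_state(): the state, without advancing time (a new reading comes with each control period).
- manip.snapshot(name): name is "scene" or "top"; returns a dict with "color" (384x512x3 uint8, blue, green, red), "fov_y" (degrees; the focal length in pixels is half the picture's height over the tangent of half this angle, whatever the lens; pixels are square), "cx", "cy" (the principal point, pixels), "R" (3x3) and "t" (3): a world point X has camera coordinates R X + t. Camera axes: x right, y down, z forward; pixel columns grow to the right and rows downward; lengths in m; the calibration is good to about 2 mm. A picture is of the moment at which its call begins. There is no depth.
- manip.job_done(): hands the job in; it is judged then, once.
The state is a dict: "time_s": time; "qpos": joint angles; "joint_vel": joint speeds; "effort": joint torques, N m; "eef_pos": TCP position; "ee_rot": TCP orientation; "contact_force": force on the tool from outside, world axes, zero at the start; "wrist_torque": the same for the moment, N m; "gripper_width": finger opening in m; "grasp_force": force on a finger pad.
Only numpy, scipy, OpenCV 4.12 (cv2) and the standard library are available. Lean on these libraries where they do the work, as an engineer would, in place of code of your own. Each camera call takes 0.05 s, during which the arm holds its last target. There are 200 camera calls.

## Working session

There is one attempt and no reset: what is moved stays moved. The work goes in short steps, Python scripts to look and compute and a tool call to move; the robot and the scene stay as the last step left them, time stands still between calls to the robot, and variables do not carry over. Pictures are saved under pics/ and viewed, at most 10 in all, crops included, and the job is handed in when it is done.

Besides the shell and the picture viewer there is one more tool, called after ">>>" by a JSON object that holds its "fn" and its "kwargs", one argument or row to a line. move_arm: Moves the arm, as the interface text tells. Its arguments: {"type":"object","properties":{"motion":{"type":"array"}},"required":["motion"]}

```bash
mkdir -p pics; ls; cat > h.py <<'E'
import numpy as np, cv2
from rig import manip
def snap(n,f):
    s=manip.snapshot(n); cv2.imwrite('pics/'+f+'.png',s['color']); np.savez('pics/'+f+'.npz',**{k:v for k,v in s.items()}); return s
def load(f): return dict(np.load('pics/'+f+'.npz'))
def K(s):
    f=192/np.tan(np.radians(float(s['fov_y']))/2); return np.array([[f,0,float(s['cx'])],[0,f,float(s['cy'])],[0,0,1]])
def proj(s,X):
    c=s['R']@np.asarray(X).T+s['t'].reshape(3,1); p=K(s)@c; return (p[:2]/p[2]).T
def ray(s,uv):
    d=s['R'].T@np.linalg.inv(K(s))@np.array([uv[0],uv[1],1.]); return -s['R'].T@s['t'], d/np.linalg.norm(d)
def atz(s,uv,z):
    o,d=ray(s,uv); return o+d*(z-o[2])/d[2]
def tri(s1,a,s2,b):
    A=[];B=[]
    o1,d1=ray(s1,a);o2,d2=ray(s2,b)
    M=sum(np.eye(3)-np.outer(d,d) for d in(d1,d2)); v=sum((np.eye(3)-np.outer(d,d))@o for o,d in((o1,d1),(o2,d2)))
    X=np.linalg.solve(M,v); return X, np.linalg.norm(np.cross(X-o1,d1))
E
python3 - <<'E'
from h import *
a=snap('scene','s0');b=snap('top','t0')
for s in(a,b): print(s['fov_y'],s['cx'],s['cy'],s['R'].round(3).tolist(),s['t'],(-s['R'].T@s['t']).round(3))
cv2.imwrite('pics/both.png',np.vstack([cv2.resize(a['color'],(400,300)),cv2.resize(b['color'],(400,300))]))
cv2.imwrite('pics/s0b.png',cv2.resize(a['color'],(800,600),interpolation=cv2.INTER_CUBIC))
cv2.imwrite('pics/t0b.png',cv2.resize(b['color'],(800,600),interpolation=cv2.INTER_CUBIC))
st=manip.read_state();print(st)
E
```

```text
pics
52.76406383802667 255.2148922184202 189.1027837089795 [[-0.596, -0.803, 0.008], [-0.406, 0.293, -0.865], [0.693, -0.519, -0.501]] [0.35726149 0.28169568 1.00755895] [-0.371  0.727  0.746]
43.1605292190026 254.73794877503045 185.8328131438554 [[0.011, -1.0, -0.004], [-0.977, -0.01, -0.212], [0.212, 0.006, -0.977]] [0.03863491 0.57830714 1.39559013] [0.269 0.036 1.487]
{'time_s': 0.1, 'qpos': array([-7.70221015e+01,  2.17348442e+01,  9.93920395e+01,  9.92057796e-04,
        5.89294302e+01, -1.90836543e+00]), 'joint_vel': array([ 0.05053208, -0.11935795, -0.0599956 , -0.02578716,  0.04017897,
       -0.05360944]), 'effort': array([ 1.13665210e-03, -7.65036392e+01, -4.35296059e+01,  6.52264059e-02,
        3.98271682e-02, -1.95462769e-05]), 'eef_pos': array([ 0.1797442 , -0.67616096,  0.21336391]), 'ee_rot': array([-1.79943746e+02, -2.72407059e-03,  1.48857502e+01]), 'contact_force': array([-0.08673695, -0.18701677, -0.94258896]), 'wrist_torque': array([-0.00469659,  0.01341862,  0.01288788]), 'grasp_force': 0.0, 'gripper_width': 0.09104467621468437}
```

View pics/s0b.png

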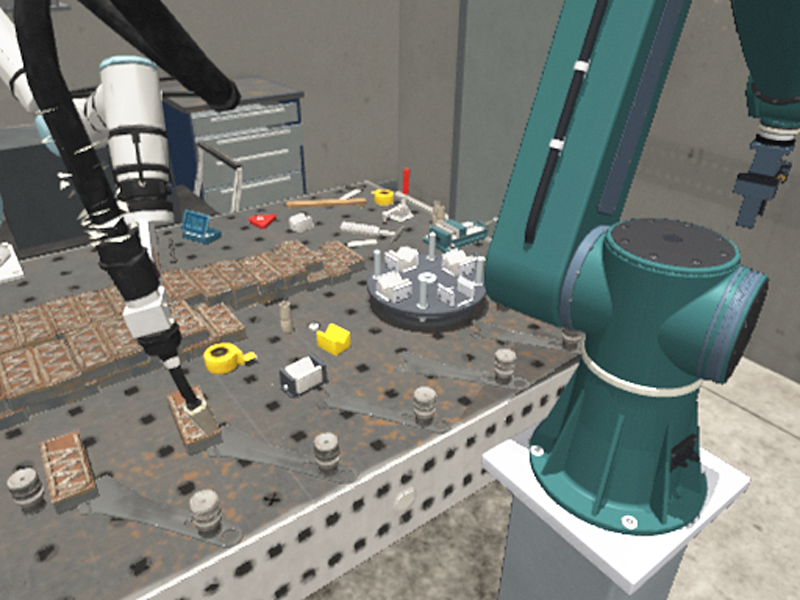

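View pics/t0b.png

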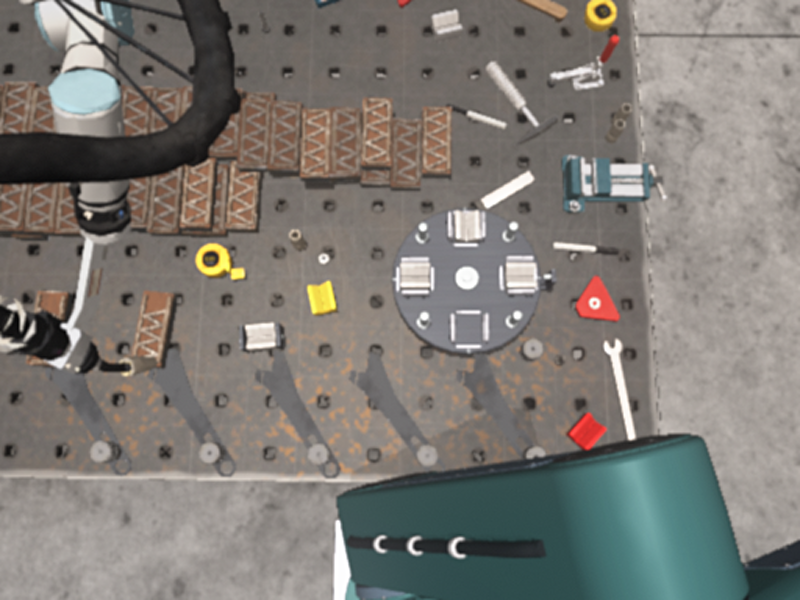

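The scene view shows the steel V-block in the dark stand at (302,375) in the 800-wide picture, and the top view shows it at (262,337).

Things that could be taken for it, in top-view pixels:
- yellow look-alike at (321,298)
- red look-alike at (587,431)
- far grey block at (446,21)
- loaded blocks at (415,275), (466,226) and (520,275)

I choose the one in the stand. The empty nest is at (468,329) and the pointer is near (397,279). Next I'll look at close crops.

```bash
python3 - <<'E'
from h import *
a=load('s0')['color'];b=load('t0')['color']
def crop(im,x,y,w,h,k): return cv2.resize(im[y:y+h,x:x+w],(w*k,h*k),interpolation=cv2.INTER_CUBIC)
# stand crops 50x37 at 8 -> 400x300
A=crop(a,165,215,50,37,8);B=crop(b,143,197,50,37,8)
C=crop(a,230,145,100,75,4);D=crop(b,248,128,100,105,4)[:300*2]
c=np.zeros((596,800,3),np.uint8)
c[:296,:400]=A;c[:296,400:]=B;c[296:596,:400]=C;c[296:596,400:]=crop(b,248,155,100,75,4)
cv2.imwrite('pics/c1.png',c)
E
```

```text
(no output)
```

View pics/c1.png

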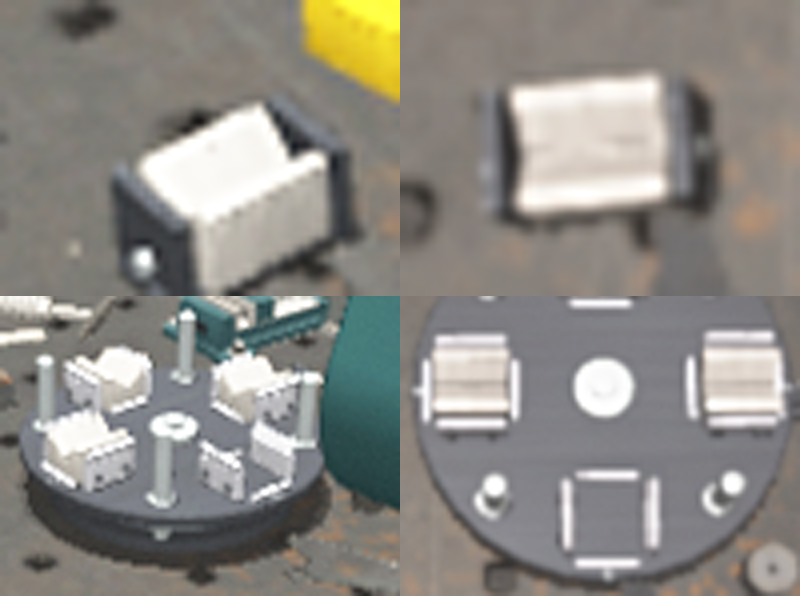

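```bash
cat > g.py <<'E'
from h import *
from scipy.optimize import least_squares
S=load('s0');T=load('t0')
def u(p,x0,y0,k,ox=0,oy=0): return np.array([(p[0]-ox+.5)/k-.5+x0,(p[1]-oy+.5)/k-.5+y0])
sA=lambda p:u(p,165,215,8); tA=lambda p:u(p,143,197,8,400,0)
sC=lambda p:u(p,230,145,4,0,296); tC=lambda p:u(p,248,155,4,400,296)
t8=lambda p:u(p,0,0,800/512)
E
python3 - <<'E'
from g import *
def box(p,l=.055,w=.045):
    c,s=np.cos(p[3]),np.sin(p[3]); return np.array([[p[0]+c*a-s*b,p[1]+s*a+c*b,p[2]] for a,b in[(l/2,-w/2),(-l/2,-w/2),(-l/2,w/2),(l/2,w/2)]])
# yaw~90: local x->+y, local -y -> +x ; corners: (+y,+x),(-y,+x),(-y,-x),(+y,-x)
so=np.array([sA(p) for p in[(140,163),(264,102),(328,154),(195,221)]])
to=np.array([tA(p) for p in[(514,88),(660,75)]])
f=lambda p:np.r_[(proj(S,box(p))-so).ravel(),(proj(T,box(p)[:2])-to).ravel()]
r=least_squares(f,[.6,.3,.04,1.57]);print('block top',r.x,np.degrees(r.x[3]),f(r.x).round(2))
bp=box(r.x);print((proj(T,bp)).round(1).tolist(), [tA((668,197)),tA((520,213))])
for n,a,b in[('hubtop',(174,425),(604,387)),('pegSW',(165,436),(495,486)),('pegSE',(310,377),(733,485))]:
    print(n,tri(S,sC(a),T,tC(b)))
n={'tape':(212,261),'yellow':(321,298),'nozzle':(295,236),'nut':(323,258),'red':(587,431),'stub':(533,349),'pin3':(427,455),'bracketend':(365,370)}
for k,v in n.items(): print(k,atz(T,t8(v),.02).round(3))
# nest features on plate z=.055: lips & walls
for k,v in {'inlip':(608,475),'outlip':(606,562),'wl':(568,513),'wr':(653,513)}.items(): print(k,atz(T,tC(v),.06 if 'lip' in k else .09).round(4))
E
```

```text
block top [0.49255484 0.31107285 0.04149075 1.63577484] 93.7229944700327 [-0.29 -0.41 -0.33  0.37 -0.15  0.62  0.83 -0.55 -0.03 -0.34 -0.07  0.3 ]
[[156.8, 207.2], [175.0, 206.2], [175.3, 221.0], [157.0, 222.0]] [array([176.0625, 221.1875]), array([157.5625, 223.1875])]
hubtop (array([ 0.60496341, -0.08668027,  0.06448994]), np.float64(0.00036748932043492483))
pegSW (array([ 0.51827124, -0.00401146,  0.11784245]), np.float64(0.00035259238527040937))
pegSE (array([ 0.5200858 , -0.17305279,  0.12354994]), np.float64(0.0001860483733037538))
tape [0.644 0.418 0.02 ]
yellow [0.571 0.198 0.02 ]
nozzle [0.697 0.254 0.02 ]
nut [0.652 0.196 0.02 ]
red [ 0.318 -0.317  0.02 ]
stub [ 0.474 -0.218  0.02 ]
pin3 [ 0.27  -0.013  0.02 ]
bracketend [0.429 0.108 0.02 ]
inlip [ 0.5383 -0.0898  0.06  ]
outlip [ 0.4728 -0.0877  0.06  ]
wl [ 0.5042 -0.0578  0.09  ]
wr [ 0.5048 -0.1197  0.09  ]
```

The close crops confirm the choice: white-grey steel, in the dark stand with end walls, top at about 41.5 mm (text: 42). The empty nest has four white walls and no block. I'll refine the plate pose and write a move helper.

```bash
cat > mv.py <<'E'
import sys
from h import *
from scipy.spatial.transform import Rotation as Ro
def rel(p,rpy,x,y,z,yaw):
    R=Ro.from_euler('xyz',rpy,degrees=True); d=R.inv().apply(np.array([x,y,z])-p)*1000
    return np.r_[d.round(1),(R.inv()*Ro.from_euler('xyz',[180,0,yaw],degrees=True)).as_rotvec().round(4)]
if __name__=='__main__':
    st=manip.read_state(); p,r=st['eef_pos'],st['ee_rot']
    print('at',p.round(4),r.round(2),'q',st['qpos'].round(0),'t',st['time_s'],'w',st['gripper_width'],'F',st['contact_force'].round(1))
    for a in sys.argv[1:]: print(a,rel(p,r,*map(float,a.split(','))).tolist())
E
python3 - <<'E'
from g import *
pegs={'SW':(135,),'SE':(225,)}
obs=[(S,sC(p),a,.12,.125) for p,a in[((187,314),-45),((45,359),45),((310,377),225),((165,436),135)]]
obs+=[(T,tC(p),a,.12,.125) for p,a in[((495,486),135),((733,485),225)]]
obs+=[(T,tC(p),a,r,.06) for p,a,r in[((608,475),180,.0675),((606,562),180,.1325)]]
obs+=[(T,tC((604,387)),0,0,.073),(S,sC((174,425)),0,0,.073)]
def f(p,ret=0):
    out=[]
    for s,uv,a,r,z in obs:
        t=np.radians(a)+p[2]; out.append(proj(s,[[p[0]+r*np.cos(t),p[1]+r*np.sin(t),z]])[0]-uv)
    return np.array(out).ravel()
r=least_squares(f,[.6,-.09,0]);print(r.x,np.degrees(r.x[2]));print(f(r.x).reshape(-1,2).round(2).tolist())
t=np.pi+r.x[2];print('nest',r.x[:2]+.1*np.array([np.cos(t),np.sin(t)]))
E
python3 mv.py .5,-.4,.25,40 .55,-.05,.25,70 .493,.311,.2,93.7
```

```text
[ 0.60340464 -0.0856933   0.02309054] 1.322990403534185
[[-0.04, -0.11], [0.3, 0.07], [-0.12, -0.36], [-0.01, -1.59], [-0.26, 0.2], [-0.17, -0.3], [-0.84, 0.76], [0.35, 0.62], [-0.18, -0.23], [0.23, -1.78]]
nest [ 0.5034313  -0.08800215]
at [ 0.1797 -0.6762  0.2134] [-179.94   -0.     14.89] q [-77.  22.  99.   0.  59.  -2.] t 0.1 w 0.09104467621468437 F [-0.1 -0.2 -0.9]
.5,-.4,.25,40 [380.5, -184.7, -36.4, -0.001, -0.0003, -0.4383]
.55,-.05,.25,70 [518.7, -510.1, -36.1, -0.0009, -0.0005, -0.9619]
.493,.311,.2,93.7 [556.3, -873.5, 14.2, -0.0008, -0.0007, -1.3756]
```

>>> {"fn": "move_arm", "kwargs": {
  "motion": [
    [60, -20, -20, 0, 0, -0.1, 91],
    [200, -95, -36, 0, 0, -0.25, 91],
    [380, -185, -36, 0, 0, -0.44, 91],
    [380, -185, -36, 0, 0, -0.44, 91],
    [380, -185, -36, 0, 0, -0.44, 91],
    [380, -185, -36, 0, 0, -0.44, 91],
    [380, -185, -36, 0, 0, -0.44, 91],
    [405, -245, -36, 0, 0, -0.5, 91]
  ]
}}

```text
time_s: 1.1
eef_pos: [0.5098, -0.3372, 0.2499]
ee_rot: [180.0, -0.0, 43.6]
contact_force: [0.3, -0.2, 0.9]
gripper_width: 0.0908
grasp_force: 0.0
```

```bash
python3 mv.py .55,-.05,.25,70 .52,.13,.23,93.7 .493,.311,.15,93.7
```

```text
at [ 0.5098 -0.3372  0.2499] [ 1.7996e+02 -1.0000e-02  4.3610e+01] q [-36.  11. 109.   0.  60.  11.] t 1.1 w 0.0908381444353539 F [ 0.3 -0.2  0.9]
.55,-.05,.25,70 [227.2, -180.3, -0.2, 0.0007, -0.0, -0.4607]
.52,.13,.23,93.7 [329.6, -331.3, 19.7, 0.0007, 0.0001, -0.8743]
.493,.311,.15,93.7 [434.9, -481.0, 99.6, 0.0007, 0.0001, -0.8743]
```

>>> {"fn": "move_arm", "kwargs": {
  "motion": [
    [227, -180, 0, 0, 0, -0.46, 91],
    [227, -180, 0, 0, 0, -0.46, 91],
    [227, -180, 0, 0, 0, -0.46, 91],
    [227, -180, 0, 0, 0, -0.46, 91],
    [227, -180, 0, 0, 0, -0.46, 91],
    [330, -331, 20, 0, 0, -0.874, 91],
    [330, -331, 20, 0, 0, -0.874, 91],
    [330, -331, 20, 0, 0, -0.874, 91]
  ]
}}

```text
time_s: 2.1
eef_pos: [0.5185, 0.131, 0.2297]
ee_rot: [-180.0, -0.0, 93.8]
contact_force: [1.2, -0.0, 1.1]
gripper_width: 0.0908
grasp_force: 0.0
```

```bash
python3 mv.py .493,.311,.15,93.7 .493,.311,.07,93.7
```

```text
at [0.5185 0.131  0.2297] [-180.     -0.     93.81] q [ 12.   6. 118.   0.  56.   8.] t 2.1 w 0.09080456081976704 F [ 1.2 -0.   1.1]
.493,.311,.15,93.7 [181.3, -13.4, 79.7, -0.0, -0.0, 0.002]
.493,.311,.07,93.7 [181.3, -13.4, 159.7, -0.0, -0.0, 0.002]
```

>>> {"fn": "move_arm", "kwargs": {
  "motion": [
    [181, -13, 80, 0, 0, 0, 91],
    [181, -13, 80, 0, 0, 0, 91],
    [181, -13, 80, 0, 0, 0, 91],
    [181, -13, 80, 0, 0, 0, 91],
    [181, -13, 130, 0, 0, 0, 91],
    [181, -13, 160, 0, 0, 0, 91],
    [181, -13, 160, 0, 0, 0, 91]
  ]
}}

```text
time_s: 2.98
eef_pos: [0.4938, 0.3076, 0.0684]
ee_rot: [-179.8, 0.1, 93.6]
contact_force: [0.1, 0.3, 1.1]
gripper_width: 0.0909
grasp_force: 0.0
```

```bash
python3 - <<'E'
from h import *
a=snap('scene','s1');b=snap('top','t1')
c=lambda im,x,y:cv2.resize(im[y:y+75,x:x+66],(396,450),interpolation=cv2.INTER_CUBIC)
cv2.imwrite('pics/c2.png',np.hstack([c(a['color'],160,190),c(b['color'],135,180)]))
E
python3 mv.py .493,.311,.07,93.7 .493,.311,.015,93.7
```

```text
at [0.4955 0.3087 0.071 ] [ 1.7997e+02 -1.0000e-02  9.3580e+01] q [ 30.  23. 116.  -0.  41.  26.] t 3.075 w 0.09090900388874379 F [ 0.5 -0.2 -0.2]
.493,.311,.07,93.7 [2.4, -2.3, 1.0, 0.0006, -0.0002, -0.0021]
.493,.311,.015,93.7 [2.4, -2.4, 56.0, 0.0006, -0.0002, -0.0021]
```

View pics/c2.png

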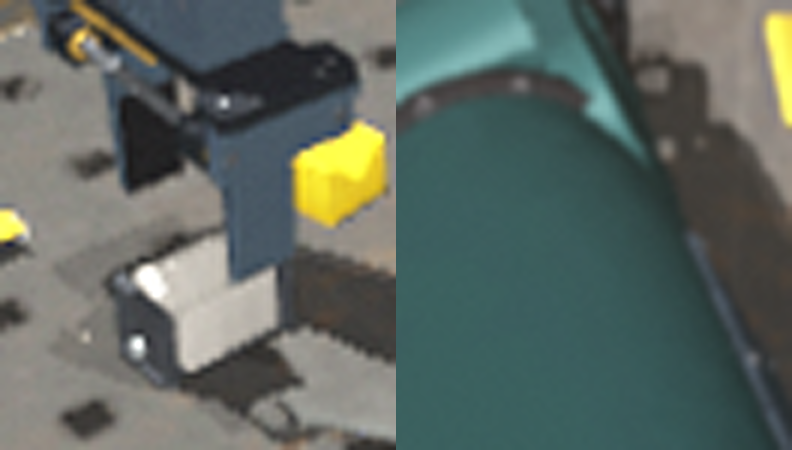

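The scene view shows the open fingers straddling the block: near finger tip at (265,275) in the crop, far finger behind it. The arm hides the top view. Descending.

>>> {"fn": "move_arm", "kwargs": {
  "motion": [
    [2, -2, 20, 0, 0, 0, 91],
    [2, -2, 40, 0, 0, 0, 91],
    [2, -2, 54, 0, 0, 0, 91],
    [2, -2, 54, 0, 0, 0, 91],
    [2, -2, 54, 0, 0, 0, 40],
    [2, -2, 54, 0, 0, 0, 40],
    [2, -2, 54, 0, 0, 0, 40],
    [2, -2, 54, 0, 0, 0, 40]
  ]
}}

```text
time_s: 4.08
eef_pos: [0.4929, 0.3109, 0.0162]
ee_rot: [180.0, -0.0, 93.6]
contact_force: [0.1, 0.7, 0.1]
gripper_width: 0.054
grasp_force: 0.0
```

>>> {"fn": "move_arm", "kwargs": {
  "motion": [
    [0, 0, 0, 0, 0, 0, 38],
    [0, 0, 0, 0, 0, 0, 38],
    [0, 0, 0, 0, 0, 0, 38],
    [0, 0, 0, 0, 0, 0, 38]
  ]
}}

```text
time_s: 4.58
eef_pos: [0.4926, 0.3108, 0.016]
ee_rot: [-180.0, 0.0, 93.6]
contact_force: [-3.1, 0.1, 5.5]
gripper_width: 0.0451
grasp_force: 29.5
```

```bash
python3 mv.py .493,.311,.09,93.6 .50,.115,.09,90 .50,.115,.03,90
```

```text
at [0.4926 0.3108 0.016 ] [-179.98    0.     93.61] q [ 30.  29. 116.   0.  35.  26.] t 4.575 w 0.04513234907468978 F [-3.1  0.1  5.5]
.493,.311,.09,93.6 [0.2, 0.4, -74.0, -0.0003, 0.0001, 0.0001]
.50,.115,.09,90 [-195.9, -4.9, -74.0, -0.0003, 0.0001, 0.063]
.50,.115,.03,90 [-195.9, -4.9, -14.0, -0.0003, 0.0001, 0.063]
```

>>> {"fn": "move_arm", "kwargs": {
  "motion": [
    [0, 0, -10, 0, 0, 0, 38],
    [0, 0, -30, 0, 0, 0, 38],
    [0, 0, -55, 0, 0, 0, 38],
    [0, 0, -74, 0, 0, 0, 38],
    [0, 0, -74, 0, 0, 0, 38],
    [-50, -1, -74, 0, 0, 0.02, 38],
    [-100, -2, -74, 0, 0, 0.04, 38],
    [-150, -3, -74, 0, 0, 0.06, 38]
  ]
}}

```text
time_s: 5.58
eef_pos: [0.4985, 0.1594, 0.0893]
ee_rot: [-180.0, 0.0, 90.2]
contact_force: [2.0, 0.8, -8.1]
gripper_width: 0.0451
grasp_force: 30.0
```

```bash
python3 mv.py .50,.115,.03,90 .50,.115,.0105,90
```

```text
at [0.4985 0.1594 0.0893] [-1.7995e+02  2.0000e-02  9.0170e+01] q [ 15.  17. 122.  -0.  41.  15.] t 5.575 w 0.04511168542602207 F [ 2.   0.8 -8.1]
.50,.115,.03,90 [-44.4, 1.4, 59.3, -0.0008, 0.0003, 0.0029]
.50,.115,.0105,90 [-44.4, 1.4, 78.8, -0.0008, 0.0003, 0.0029]
```

>>> {"fn": "move_arm", "kwargs": {
  "motion": [
    [-44, 1, 0, 0, 0, 0.003, 38],
    [-44, 1, 30, 0, 0, 0.003, 38],
    [-44, 1, 60, 0, 0, 0.003, 38],
    [-44, 1, 70, 0, 0, 0.003, 38],
    [-44, 1, 75, 0, 0, 0.003, 38],
    [-44, 1, 77, 0, 0, 0.003, 38],
    [-44, 1, 78, 0, 0, 0.003, 38],
    [-44, 1, 78, 0, 0, 0.003, 38]
  ]
}}

```text
time_s: 6.58
eef_pos: [0.5006, 0.117, 0.0124]
ee_rot: [180.0, -0.0, 90.0]
contact_force: [-0.1, 0.3, -7.3]
gripper_width: 0.0448
grasp_force: 30.0
```

>>> {"fn": "move_arm", "kwargs": {
  "motion": [
    [0, 0, 1, 0, 0, 0, 38],
    [0, 0, 2, 0, 0, 0, 38],
    [0, 0, 2, 0, 0, 0, 38],
    [0, 0, 2, 0, 0, 0, 38]
  ]
}}

```text
time_s: 7.08
eef_pos: [0.5005, 0.117, 0.0102]
ee_rot: [180.0, -0.0, 90.0]
contact_force: [-3.6, 1.6, 3.4]
gripper_width: 0.0446
grasp_force: 30.0
```

>>> {"fn": "move_arm", "kwargs": {
  "motion": [
    [0, 0, 0, 0, 0, 0, 80],
    [0, 0, 0, 0, 0, 0, 80],
    [0, 0, 0, 0, 0, 0, 80],
    [0, 0, 0, 0, 0, 0, 91],
    [0, 0, -30, 0, 0, 0, 91],
    [0, 0, -60, 0, 0, 0, 91],
    [0, 0, -70, 0, 0, -0.1, 91],
    [0, 0, -70, 0, 0, -0.3, 91]
  ]
}}

```text
time_s: 8.07
eef_pos: [0.5009, 0.117, 0.081]
ee_rot: [179.9, 0.0, 106.7]
contact_force: [-0.6, 0.0, 0.2]
gripper_width: 0.0911
grasp_force: 0.0
```

```bash
python3 mv.py .5005,.117,.08,180 .5005,.117,.012,180
```

```text
at [0.5009 0.117  0.081 ] [1.7989e+02 1.0000e-02 1.0675e+02] q [ 11.  17. 124.  -0.  39.  -6.] t 8.075 w 0.09108272270495854 F [-0.6  0.   0.2]
.5005,.117,.08,180 [0.1, -0.4, 1.0, 0.0015, 0.0014, -1.2785]
.5005,.117,.012,180 [0.2, -0.5, 69.0, 0.0015, 0.0014, -1.2785]
```

>>> {"fn": "move_arm", "kwargs": {
  "motion": [
    [0, 0, 0, 0, 0, -0.4, 91],
    [0, 0, 0, 0, 0, -0.6, 91],
    [0, 0, 0, 0, 0, -0.8, 91],
    [0, 0, 0, 0, 0, -1.0, 91],
    [0, 0, 0, 0, 0, -1.279, 91],
    [0, 0, 0, 0, 0, -1.279, 91],
    [0, 0, 0, 0, 0, -1.279, 91],
    [0, 0, 0, 0, 0, -1.279, 91]
  ]
}}

```text
time_s: 9.07
eef_pos: [0.5003, 0.1169, 0.0799]
ee_rot: [180.0, 0.0, 179.7]
contact_force: [-0.8, 0.2, -0.5]
gripper_width: 0.091
grasp_force: 0.0
```

```bash
python3 - <<'E'
from h import *
a=snap('scene','s2');b=snap('top','t2')
c=lambda im,x,y:cv2.resize(im[y:y+75,x:x+66],(396,450),interpolation=cv2.INTER_CUBIC)
cv2.imwrite('pics/c3.png',np.hstack([c(a['color'],190,180),c(b['color'],190,160)]))
E
python3 mv.py .5005,.117,.03,180 .5005,.117,.008,180
```

```text
at [0.5003 0.1169 0.0799] [180.    -0.   179.54] q [ 11.  17. 124.   0.  39. -79.] t 9.175 w 0.09091365985980424 F [-0.1 -0.9 -0. ]
.5005,.117,.03,180 [-0.2, 0.1, 49.9, 0.0, -0.0001, -0.008]
.5005,.117,.008,180 [-0.2, 0.1, 71.9, 0.0, -0.0001, -0.008]
```

View pics/c3.png

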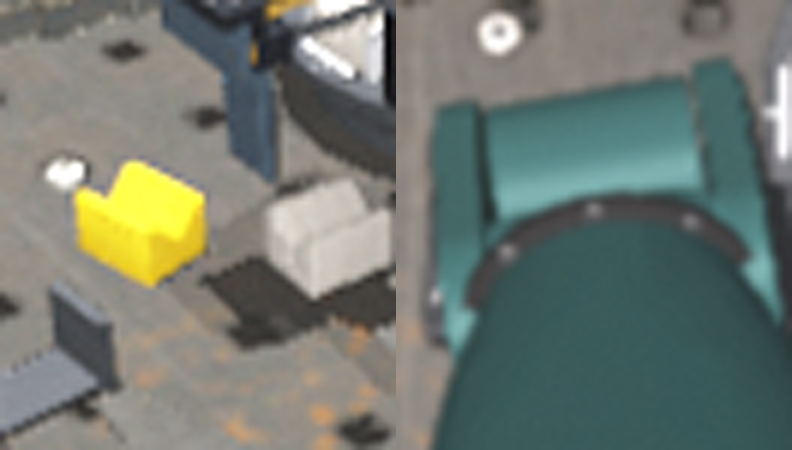

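The block stands upright on the bench at (330,240) in the crop, its groove along world y and the left finger's tip beyond its end at (255,175). Descending to grip its ends.

>>> {"fn": "move_arm", "kwargs": {
  "motion": [
    [0, 0, 30, 0, 0, -0.008, 91],
    [0, 0, 55, 0, 0, -0.008, 91],
    [0, 0, 67, 0, 0, -0.008, 91],
    [0, 0, 72, 0, 0, -0.008, 91],
    [0, 0, 72, 0, 0, -0.008, 46],
    [0, 0, 72, 0, 0, -0.008, 46],
    [0, 0, 72, 0, 0, -0.008, 46],
    [0, 0, 72, 0, 0, -0.008, 46]
  ]
}}

```text
time_s: 10.18
eef_pos: [0.5006, 0.1171, 0.0083]
ee_rot: [180.0, 0.0, -179.8]
contact_force: [-1.1, 1.5, 4.1]
gripper_width: 0.0546
grasp_force: 30.0
```

>>> {"fn": "move_arm", "kwargs": {
  "motion": [
    [0, 0, 0, 0, 0, 0, 46],
    [0, 0, 0, 0, 0, 0, 46],
    [0, 0, 0, 0, 0, 0, 46]
  ]
}}

```text
time_s: 10.55
eef_pos: [0.5006, 0.1171, 0.0083]
ee_rot: [180.0, 0.0, -179.8]
contact_force: [-0.9, 2.9, 6.3]
gripper_width: 0.0543
grasp_force: 30.0
```

```bash
python3 mv.py .5005,.117,.16,180 .5034,-.088,.16,91.3 .5034,-.088,.12,91.3
```

```text
at [0.5006 0.1171 0.0083] [ 1.7998e+02  3.0000e-02 -1.7979e+02] q [ 11.  25. 123.   0.  31. -80.] t 10.55 w 0.05426781639041404 F [-0.9  2.9  6.3]
.5005,.117,.16,180 [0.0, -0.1, -151.7, 0.0003, 0.0005, 0.0036]
.5034,-.088,.16,91.3 [-2.1, -205.1, -151.7, 0.0006, 0.0002, 1.5517]
.5034,-.088,.12,91.3 [-2.1, -205.1, -111.7, 0.0006, 0.0002, 1.5517]
```

>>> {"fn": "move_arm", "kwargs": {
  "motion": [
    [0, 0, -20, 0, 0, 0, 46],
    [0, 0, -70, 0, 0, 0, 46],
    [0, 0, -120, 0, 0, 0.1, 46],
    [0, 0, -152, 0, 0, 0.25, 46],
    [0, 0, -152, 0, 0, 0.4, 46],
    [-1, -50, -152, 0, 0, 0.6, 46],
    [-1, -100, -152, 0, 0, 0.8, 46],
    [-2, -150, -152, 0, 0, 1.0, 46]
  ]
}}

```text
time_s: 11.55
eef_pos: [0.5018, -0.0345, 0.1593]
ee_rot: [-179.9, -0.0, 124.7]
contact_force: [2.0, 0.5, -7.8]
gripper_width: 0.0546
grasp_force: 30.0
```

```bash
python3 mv.py .5034,-.088,.16,91.3
```

```text
at [ 0.5018 -0.0345  0.1593] [-1.7993e+02 -5.0000e-02  1.2474e+02] q [ -7.   9. 123.  -0.  48. -41.] t 11.55 w 0.0546475365496292 F [ 2.   0.5 -7.8]
.5034,-.088,.16,91.3 [-44.9, -29.2, -0.7, -0.0013, -0.0004, 0.5836]
```

>>> {"fn": "move_arm", "kwargs": {
  "motion": [
    [-45, -29, 0, 0, 0, 0.2, 46],
    [-45, -29, 0, 0, 0, 0.4, 46],
    [-45, -29, 0, 0, 0, 0.584, 46],
    [-45, -29, 0, 0, 0, 0.584, 46],
    [-45, -29, 0, 0, 0, 0.584, 46],
    [-45, -29, 20, 0, 0, 0.584, 46],
    [-45, -29, 40, 0, 0, 0.584, 46],
    [-45, -29, 40, 0, 0, 0.584, 46]
  ]
}}

```text
time_s: 12.55
eef_pos: [0.5039, -0.0862, 0.1188]
ee_rot: [-179.8, -0.0, 91.8]
contact_force: [-0.1, -0.3, -7.9]
gripper_width: 0.0546
grasp_force: 30.0
```

```bash
python3 - <<'E'
from h import *
a=snap('scene','s3');b=snap('top','t3')
c=lambda im,x,y:cv2.resize(im[y:y+75,x:x+66],(396,450),interpolation=cv2.INTER_CUBIC)
cv2.imwrite('pics/c4.png',np.hstack([c(a['color'],255,140),c(b['color'],265,165)]))
E
python3 mv.py .5034,-.088,.12,91.3
```

```text
at [ 0.5051 -0.0865  0.1203] [-180.     0.    91.7] q [-12.  13. 123.  -0.  44. -14.] t 12.65 w 0.05494793330851646 F [ 0.1  1.3 -7.1]
.5034,-.088,.12,91.3 [-1.4, -1.8, 0.3, -0.0, 0.0, 0.007]
```

View pics/c4.png

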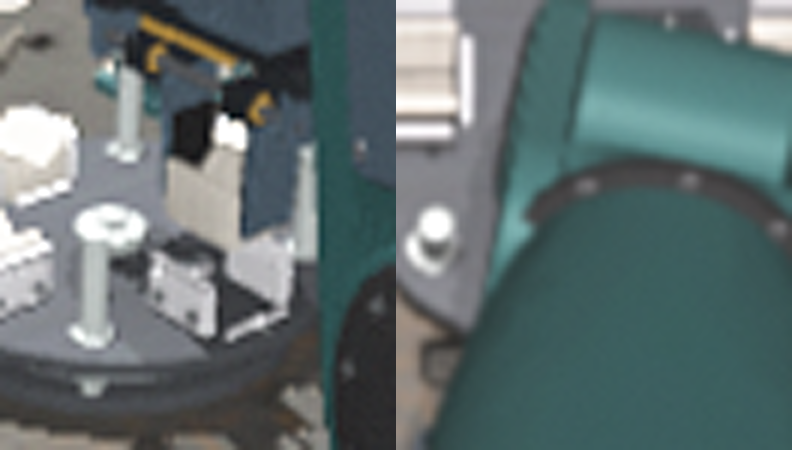

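The arm hides the top view. In the scene crop the held block's lower edge runs (168,197)–(242,247), with the empty nest just below. I'll overlay the model wireframes to check the nest estimate before going in.

```bash
cat > ov.py <<'E'
from g import *
def panel(s,x,y,w,h,k,lines):
    im=cv2.resize(s['color'][y:y+h,x:x+w],(w*k,h*k),interpolation=cv2.INTER_CUBIC)
    for L,col in lines:
        q=((proj(s,np.array(L))-[x,y]+.5)*k-.5)
        cv2.polylines(im,[np.round(q*16).astype(np.int32)],False,col,1,cv2.LINE_AA,4)
    return im
def nest(hx,hy,th):
    M=lambda a,b,z:[hx-np.cos(th)*(.1-a)-np.sin(th)*b, hy-np.sin(th)*(.1-a)+np.cos(th)*b, .055+z]
    g=(0,255,0);r=(0,0,255);o=[]
    for y in(.026,-.026): o.append(([M(-.025,y,0),M(-.025,y,.025),M(.025,y,.025),M(.025,y,0),M(-.025,y,0)],g if y>0 else r))
    for x in(.031,-.031): o.append(([M(x,-.022,.005),M(x,.022,.005)],(255,0,255)))
    o.append(([[hx+.12*np.cos(th+np.radians(135))+.008*np.cos(t),hy+.12*np.sin(th+np.radians(135))+.008*np.sin(t),.125] for t in np.linspace(0,6.3,25)],g))
    o.append(([[hx+.12*np.cos(th+np.radians(225))+.008*np.cos(t),hy+.12*np.sin(th+np.radians(225))+.008*np.sin(t),.125] for t in np.linspace(0,6.3,25)],g))
    o.append(([[hx+.022*np.cos(t),hy+.022*np.sin(t),.073] for t in np.linspace(0,6.3,25)],r))
    o.append(([[hx+.145*np.cos(t),hy+.145*np.sin(t),.055] for t in np.linspace(0,6.3,60)],r))
    return o
def blk(x,y,z,yaw):
    c,s=np.cos(yaw),np.sin(yaw);P=lambda a,b,h:[x+c*a-s*b,y+s*a+c*b,z+h]
    a,b=.0275,.0225
    return [([P(-a,b,0),P(a,b,0),P(a,b,.036),P(-a,b,.036),P(-a,b,0),P(-a,-b,0)],(0,255,0))]
E
python3 - <<'E'
from ov import *
N=nest(.6034,-.0857,.0231)
c=np.zeros((592,800,3),np.uint8)
c[:296,:400]=panel(load('s0'),265,170,50,37,8,N)
c[:296,400:]=panel(load('t0'),275,190,50,37,8,N)
c[296:,:400]=panel(load('s3'),265,150,50,37,8,blk(.5051,-.0865,.112,np.radians(1.7)))
c[296:592,400:]=panel(load('t0'),248,140,100,74,4,N)
cv2.imwrite('pics/c5.png',c)
E
```

```text
(no output)
```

View pics/c5.png

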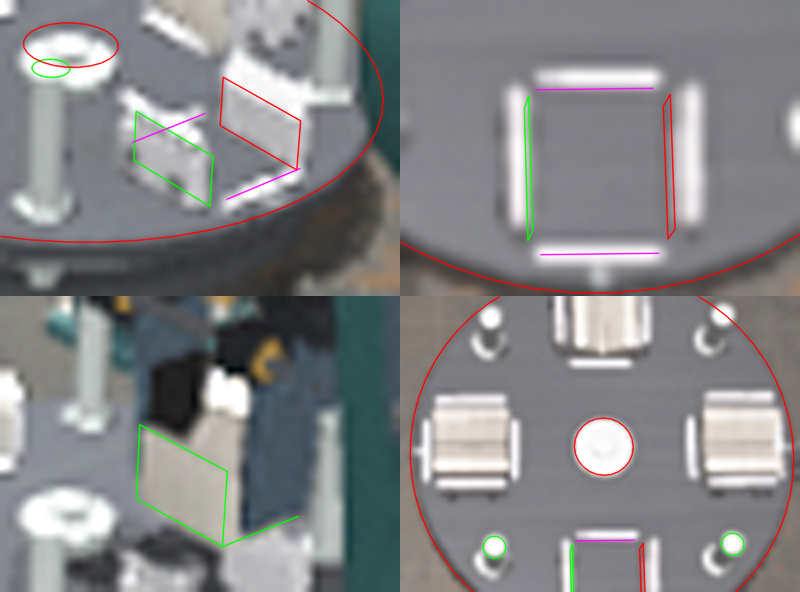

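```bash
python3 - <<'E'
from g import *
a8=lambda p:u(p,275,190,8,400,0); a4=lambda p:u(p,248,140,4,400,296)
O=[(S,sC((187,314)),-45,.12,.125,0),(S,sC((45,359)),45,.12,.125,0),(S,sC((310,377)),225,.12,.125,0)]
O+=[(T,a4(p),a,.12,.125,0) for p,a in[((494,547),135),((732,544),225),((491,317),45),((722,315),-45)]]
O+=[(T,a8((599,78)),180,.0677,.06,0),(T,a8((599,254)),180,.1323,.06,0),(T,a4((600,363)),0,.0677,.06,0),(T,a4((514,450)),90,.0677,.06,0),(T,a4((427,450)),90,.1323,.06,0),(T,a4((692,446)),270,.0677,.06,0)]
O+=[(T,a4((604,447)),0,0,.073,0),(T,a8((517,155)),180,.1,.09,-1),(T,a8((691,155)),180,.1,.09,1)]
def f(p):
    o=[]
    for s,uv,a,r,z,w in O:
        t=np.radians(a)+p[2]; c=np.array([np.cos(t),np.sin(t)]);n=np.array([-c[1],c[0]])
        P=p[:2]+r*c+w*p[3]*n; o.append(proj(s,[[*P,z]])[0]-uv)
    return np.ravel(o)
for loss in('linear','soft_l1'):
    r=least_squares(f,[.6,-.09,0,.031],loss=loss,f_scale=.3);t=np.pi+r.x[2]
    print(r.x,np.degrees(r.x[2]),'nest',r.x[:2]+.1*np.array([np.cos(t),np.sin(t)]))
print(f(r.x).reshape(-1,2).round(2).tolist())
E
```

```text
[ 0.60417174 -0.08619823  0.02053709  0.03166732] 1.1766886493315447 nest [ 0.50419283 -0.08825179]
[ 0.60408823 -0.08615352  0.01972821  0.03166697] 1.1303434163461685 nest [ 0.50410769 -0.08812621]
[[0.04, -0.19], [0.31, -0.07], [-0.16, -0.41], [0.05, -0.38], [0.14, -0.18], [-0.11, -0.02], [0.21, -0.08], [-0.57, 0.67], [0.04, 0.14], [-0.0, -0.1], [-0.33, -0.0], [0.01, 0.2], [0.06, 0.58], [-0.02, -0.45], [-0.01, 0.16], [-0.02, -0.04]]
```

```bash
python3 mv.py .5045,-.088,.10,91.15
```

```text
at [ 0.5051 -0.0865  0.1203] [-180.     0.    91.7] q [-12.  13. 123.  -0.  44. -14.] t 12.65 w 0.05494793330851646 F [ 0.1  1.3 -7.1]
.5045,-.088,.10,91.15 [-1.4, -0.7, 20.3, -0.0, 0.0, 0.0097]
```

>>> {"fn": "move_arm", "kwargs": {
  "motion": [
    [-1.4, -0.6, 8, 0, 0, 0.01, 46],
    [-1.4, -0.6, 16, 0, 0, 0.01, 46],
    [-1.4, -0.6, 22, 0, 0, 0.01, 46],
    [-1.4, -0.6, 25, 0, 0, 0.01, 46],
    [-1.4, -0.6, 28, 0, 0, 0.01, 46],
    [-1.4, -0.6, 30, 0, 0, 0.01, 46],
    [-1.4, -0.6, 30, 0, 0, 0.01, 46]
  ]
}}

```text
time_s: 13.52
eef_pos: [0.5044, -0.088, 0.0899]
ee_rot: [-180.0, -0.0, 91.0]
contact_force: [-0.3, 0.2, -6.6]
gripper_width: 0.0546
grasp_force: 30.0
```

>>> {"fn": "move_arm", "kwargs": {
  "motion": [
    [0, 0, 4, 0, 0, 0, 46],
    [0, 0, 8, 0, 0, 0, 46],
    [0, 0, 12, 0, 0, 0, 46],
    [0, 0, 16, 0, 0, 0, 46],
    [0, 0, 20, 0, 0, 0, 46],
    [0, 0, 20, 0, 0, 0, 46],
    [0, 0, 20, 0, 0, 0, 46]
  ]
}}

```text
time_s: 14.4
eef_pos: [0.5045, -0.0881, 0.07]
ee_rot: [180.0, 0.0, 91.0]
contact_force: [-0.1, -0.1, -6.9]
gripper_width: 0.0544
grasp_force: 30.0
```

>>> {"fn": "move_arm", "kwargs": {
  "motion": [
    [0, 0, 2, 0, 0, 0, 46],
    [0, 0, 4, 0, 0, 0, 46],
    [0, 0, 5, 0, 0, 0, 46],
    [0, 0, 6, 0, 0, 0, 46],
    [0, 0, 6.5, 0, 0, 0, 46],
    [0, 0, 6.5, 0, 0, 0, 46],
    [0, 0, 6.5, 0, 0, 0, 46]
  ]
}}

```text
time_s: 15.28
eef_pos: [0.5044, -0.088, 0.0635]
ee_rot: [180.0, -0.0, 91.0]
contact_force: [-0.2, 0.0, -6.9]
gripper_width: 0.0544
grasp_force: 30.0
```

>>> {"fn": "move_arm", "kwargs": {
  "motion": [
    [0, 0, 0.5, 0, 0, 0, 46],
    [0, 0, 1, 0, 0, 0, 46],
    [0, 0, 1.5, 0, 0, 0, 46],
    [0, 0, 1.5, 0, 0, 0, 46],
    [0, 0, 1.5, 0, 0, 0, 46]
  ]
}}

```text
time_s: 15.9
eef_pos: [0.5045, -0.0881, 0.0632]
ee_rot: [-180.0, 0.0, 91.0]
contact_force: [-12.3, 1.1, 25.2]
gripper_width: 0.0546
grasp_force: 30.0
```

>>> {"fn": "move_arm", "kwargs": {
  "motion": [
    [0, 0, -1.2, 0, 0, 0, 46],
    [0, 0, -1.2, 0, 0, 0, 46],
    [0, 0, -1.2, 0, 0, 0, 76],
    [0, 0, -1.2, 0, 0, 0, 76],
    [0, 0, -1.2, 0, 0, 0, 76],
    [0, 0, -1.2, 0, 0, 0, 76],
    [0, 0, -1.2, 0, 0, 0, 76]
  ]
}}

```text
time_s: 16.77
eef_pos: [0.5045, -0.088, 0.0632]
ee_rot: [180.0, -0.0, 91.0]
contact_force: [-0.3, 0.1, 0.0]
gripper_width: 0.0759
grasp_force: 0.0
```

Released. Retreating upward and over to the +y side, clear of the SW peg.

>>> {"fn": "move_arm", "kwargs": {
  "motion": [
    [0, 0, -15, 0, 0, 0, 76],
    [0, 0, -40, 0, 0, 0, 76],
    [0, 0, -80, 0, 0, 0, 76],
    [0, 0, -110, 0, 0, 0, 60],
    [50, 0, -110, 0, 0, 0, 20],
    [110, 0, -110, 0, 0, 0, 0],
    [170, 0, -110, 0, 0, 0, 0],
    [230, 0, -110, 0, 0, 0, 0]
  ]
}}

```text
time_s: 17.77
eef_pos: [0.5002, 0.1439, 0.1744]
ee_rot: [179.9, -0.0, 91.0]
contact_force: [1.7, -0.3, 0.5]
gripper_width: 0.0287
grasp_force: 0.0
```

>>> {"fn": "move_arm", "kwargs": {
  "motion": [
    [30, 0, 0, 0, 0, 0, 0],
    [30, 0, 0, 0, 0, 0, 0]
  ]
}}

```text
time_s: 18.02
eef_pos: [0.4997, 0.1737, 0.1741]
ee_rot: [180.0, -0.0, 91.2]
contact_force: [0.1, 0.2, -0.5]
gripper_width: 0.0091
grasp_force: 0.0
```

```bash
python3 - <<'E'
from ov import *
a=snap('scene','s4');b=snap('top','t4')
N=nest(.6041,-.0862,.0198)
c=np.zeros((592,800,3),np.uint8)
c[:296,:400]=panel(a,265,170,50,37,8,[])
c[:296,400:]=panel(b,275,190,50,37,8,[])
c[296:,:400]=panel(a,225,140,100,74,4,[])
c[296:592,400:]=panel(b,248,140,100,74,4,N)
cv2.imwrite('pics/c6.png',c)
E
python3 mv.py
```

```text
at [0.4997 0.1718 0.1737] [179.98   0.    91.07] q [ 16.   9. 120.  -0.  50.  15.] t 18.125 w 0.0019116628893686863 F [-0.3  0.2  0.1]
```

View pics/c6.png

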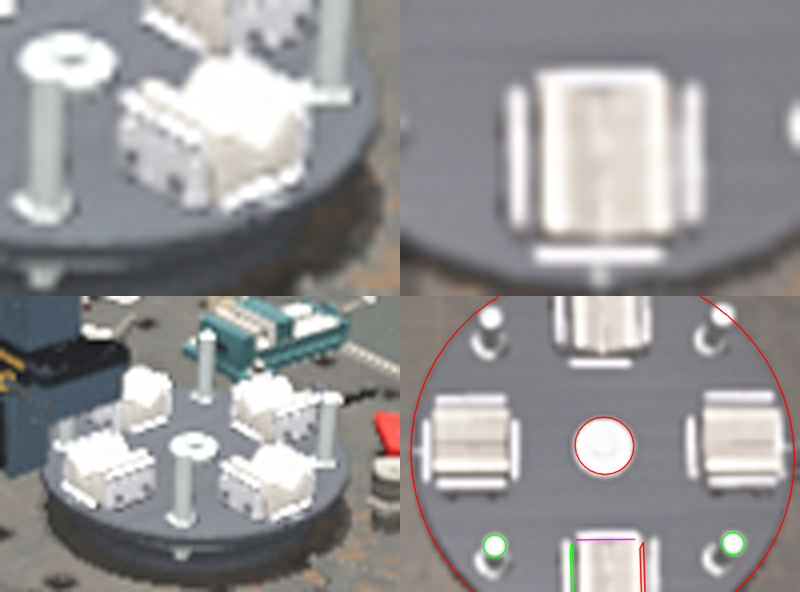

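The new block sits level with the other three between its lips and walls at (600,155) in the top crop, and the plate overlay still fits, so the table has not turned. Next I'll plan the push on the SW peg.

```bash
cat > push.py <<'E'
from mv import *
import sys
H=np.array([.6041,-.0862]);
def C(dphi,d):
    f=np.radians(135+1.15+dphi); t=np.array([-np.sin(f),np.cos(f)])
    return H+.12*np.array([np.cos(f),np.sin(f)])-t*d/1000, np.degrees(f)-90
st=manip.read_state();p,r=st['eef_pos'],st['ee_rot'];print(p,r)
for a in sys.argv[1:]:
    dp,d,z=map(float,a.split(',')); c,y=C(dp,d); print(a,c.round(3),round(y,1),rel(p,r,c[0],c[1],z,y).tolist())
E
python3 push.py 0,55,.17 0,55,.105 0,35,.105
```

```text
[0.49966999 0.17180098 0.17373456] [1.79977964e+02 2.26289703e-04 9.10689546e+01]
0,55,.17 [0.556 0.037] 46.2 [-136.2, 53.5, 3.8, 0.0004, -0.0001, 0.784]
0,55,.105 [0.556 0.037] 46.2 [-136.2, 53.4, 68.8, 0.0004, -0.0001, 0.784]
0,35,.105 [0.542 0.022] 46.2 [-150.4, 39.3, 68.8, 0.0004, -0.0001, 0.784]
```

>>> {"fn": "move_arm", "kwargs": {
  "motion": [
    [-40, 15, 0, 0, 0, 0.18, 0],
    [-80, 30, 0, 0, 0, 0.36, 0],
    [-136, 53, 4, 0, 0, 0.54, 0],
    [-136, 53, 4, 0, 0, 0.72, 0],
    [-136, 53, 4, 0, 0, 0.784, 0],
    [-136, 53, 30, 0, 0, 0.784, 0],
    [-136, 53, 60, 0, 0, 0.784, 0],
    [-136, 53, 69, 0, 0, 0.784, 0]
  ]
}}

```text
time_s: 19.12
eef_pos: [0.5541, 0.0358, 0.103]
ee_rot: [-179.9, 0.1, 46.0]
contact_force: [0.2, -0.5, 0.9]
gripper_width: 0.0003
grasp_force: 0.0
```

```bash
python3 push.py 0,30,.105 0,24,.105 5,24,.105 10,24,.105 15,24,.105 20,24,.105 25,24,.105 30,24,.105
```

```text
[0.55411253 0.03580408 0.10304058] [-1.79910162e+02  9.50633789e-02  4.60329956e+01]
0,30,.105 [0.538 0.019] 46.2 [-23.4, 0.6, -1.9, -0.0016, 0.0017, -0.002]
0,24,.105 [0.534 0.014] 46.2 [-29.4, 0.6, -1.9, -0.0016, 0.0017, -0.002]
5,24,.105 [0.526 0.008] 51.2 [-39.9, -1.0, -1.9, -0.0016, 0.0016, -0.0893]
10,24,.105 [0.518 0.001] 56.2 [-50.6, -1.7, -1.9, -0.0017, 0.0015, -0.1766]
15,24,.105 [ 0.511 -0.007] 61.2 [-61.2, -1.4, -1.9, -0.0018, 0.0014, -0.2638]
20,24,.105 [ 0.504 -0.016] 66.2 [-71.8, -0.3, -1.8, -0.0018, 0.0014, -0.3511]
25,24,.105 [ 0.498 -0.025] 71.2 [-82.3, 1.8, -1.8, -0.0019, 0.0013, -0.4384]
30,24,.105 [ 0.493 -0.034] 76.2 [-92.6, 4.8, -1.8, -0.002, 0.0012, -0.5256]
```

>>> {"fn": "move_arm", "kwargs": {
  "motion": [
    [-12, 0, -1, 0, 0, 0, 0],
    [-23, 0.5, -1, 0, 0, 0, 0],
    [-29, 0.5, -1, 0, 0, 0, 0],
    [-34, 0, -1, 0, 0, -0.04, 0],
    [-40, -1, -1, 0, 0, -0.09, 0],
    [-45, -1.5, -1, 0, 0, -0.13, 0],
    [-51, -1.7, -1, 0, 0, -0.177, 0],
    [-56, -1.5, -1, 0, 0, -0.22, 0]
  ]
}}

```text
time_s: 20.12
eef_pos: [0.5157, -0.0022, 0.106]
ee_rot: [179.9, -0.1, 58.8]
contact_force: [0.9, 7.1, 1.2]
gripper_width: 0.0003
grasp_force: 3.6
```

```bash
python3 push.py 15,24,.105 20,24,.105 25,24,.105 30,24,.105 35,24,.105 40,24,.105 45,24,.105 50,24,.105
```

```text
[ 0.5157476  -0.00224325  0.10601722] [ 1.79929919e+02 -9.68858539e-02  5.87680700e+01]
15,24,.105 [ 0.511 -0.007] 61.2 [-7.0, -1.8, 1.0, 0.0013, -0.0017, -0.0416]
20,24,.105 [ 0.504 -0.016] 66.2 [-17.6, -3.0, 1.0, 0.0013, -0.0016, -0.1288]
25,24,.105 [ 0.498 -0.025] 71.2 [-28.3, -3.3, 1.0, 0.0014, -0.0016, -0.2161]
30,24,.105 [ 0.493 -0.034] 76.2 [-38.9, -2.6, 0.9, 0.0015, -0.0015, -0.3034]
35,24,.105 [ 0.489 -0.044] 81.2 [-49.5, -1.0, 0.9, 0.0015, -0.0014, -0.3906]
40,24,.105 [ 0.486 -0.054] 86.2 [-59.9, 1.5, 0.9, 0.0016, -0.0014, -0.4779]
45,24,.105 [ 0.484 -0.065] 91.2 [-70.0, 4.9, 0.9, 0.0017, -0.0013, -0.5652]
50,24,.105 [ 0.482 -0.075] 96.2 [-79.8, 9.2, 0.9, 0.0017, -0.0012, -0.6524]
```

>>> {"fn": "move_arm", "kwargs": {
  "motion": [
    [-7, -1.8, 0, 0, 0, -0.04, 0],
    [-12, -2.5, 0, 0, 0, -0.085, 0],
    [-17.6, -3, 0, 0, 0, -0.129, 0],
    [-23, -3.2, 0, 0, 0, -0.172, 0],
    [-28.3, -3.3, 0, 0, 0, -0.216, 0],
    [-33.5, -3, 0, 0, 0, -0.26, 0],
    [-38.9, -2.6, 0, 0, 0, -0.303, 0],
    [-44, -1.8, 0, 0, 0, -0.347, 0]
  ]
}}

```text
time_s: 21.12
eef_pos: [0.492, -0.0393, 0.1061]
ee_rot: [179.8, -0.0, 78.7]
contact_force: [5.2, 3.1, -0.5]
gripper_width: 0.0005
grasp_force: 2.6
```

```bash
python3 push.py 35,24,.105 40,24,.105 45,24,.105 50,24,.105 55,24,.105 60,24,.105 65,24,.105 70,24,.105
```

```text
[ 0.49196249 -0.03932361  0.10610483] [ 1.79820433e+02 -3.53040684e-02  7.86732511e+01]
35,24,.105 [ 0.489 -0.044] 81.2 [-5.1, -1.8, 1.1, 0.0031, -0.0005, -0.0432]
40,24,.105 [ 0.486 -0.054] 86.2 [-15.8, -2.9, 1.1, 0.0032, -0.0004, -0.1305]
45,24,.105 [ 0.484 -0.065] 91.2 [-26.4, -3.2, 1.1, 0.0032, -0.0003, -0.2178]
50,24,.105 [ 0.482 -0.075] 96.2 [-37.1, -2.5, 1.1, 0.0032, -0.0001, -0.305]
55,24,.105 [ 0.482 -0.086] 101.2 [-47.6, -0.9, 1.1, 0.0032, 0.0, -0.3923]
60,24,.105 [ 0.482 -0.097] 106.2 [-58.0, 1.6, 1.1, 0.0032, 0.0001, -0.4796]
65,24,.105 [ 0.484 -0.107] 111.2 [-68.1, 5.0, 1.1, 0.0032, 0.0003, -0.5668]
70,24,.105 [ 0.486 -0.118] 116.2 [-77.9, 9.3, 1.1, 0.0032, 0.0004, -0.6541]
```

>>> {"fn": "move_arm", "kwargs": {
  "motion": [
    [-5, -1.8, 0, 0, 0, -0.043, 0],
    [-10.5, -2.5, 0, 0, 0, -0.087, 0],
    [-15.8, -2.9, 0, 0, 0, -0.13, 0],
    [-21, -3.1, 0, 0, 0, -0.174, 0],
    [-26.4, -3.2, 0, 0, 0, -0.218, 0],
    [-32, -3, 0, 0, 0, -0.26, 0],
    [-37.1, -2.5, 0, 0, 0, -0.305, 0],
    [-42.5, -1.8, 0, 0, 0, -0.35, 0]
  ]
}}

```text
time_s: 22.12
eef_pos: [0.4809, -0.0807, 0.1058]
ee_rot: [179.9, 0.0, 98.7]
contact_force: [0.5, 0.6, -0.5]
gripper_width: 0.0006
grasp_force: 0.0
```

```bash
python3 push.py  55,24,.105 60,24,.105 65,24,.105 70,24,.105 75,24,.105; python3 - <<'E'
from ov import *
a=snap('scene','s5');b=snap('top','t5')
c=np.zeros((592,800,3),np.uint8)
c[148:444,:400]=panel(a,225,140,100,74,4,[]);c[148:444,400:]=panel(b,248,140,100,74,4,[])
cv2.imwrite('pics/c7.png',c[148:444])
E
```

```text
[ 0.48088048 -0.08074281  0.10578166] [1.79938335e+02 2.05858280e-02 9.87335834e+01]
55,24,.105 [ 0.482 -0.086] 101.2 [-5.2, 0.1, 0.8, 0.0011, 0.0004, -0.0422]
60,24,.105 [ 0.482 -0.097] 106.2 [-15.8, -1.1, 0.8, 0.0011, 0.0004, -0.1294]
65,24,.105 [ 0.484 -0.107] 111.2 [-26.5, -1.4, 0.8, 0.001, 0.0005, -0.2167]
70,24,.105 [ 0.486 -0.118] 116.2 [-37.1, -0.7, 0.8, 0.001, 0.0005, -0.304]
75,24,.105 [ 0.489 -0.128] 121.2 [-47.7, 0.9, 0.8, 0.001, 0.0006, -0.3912]
```

View pics/c7.png

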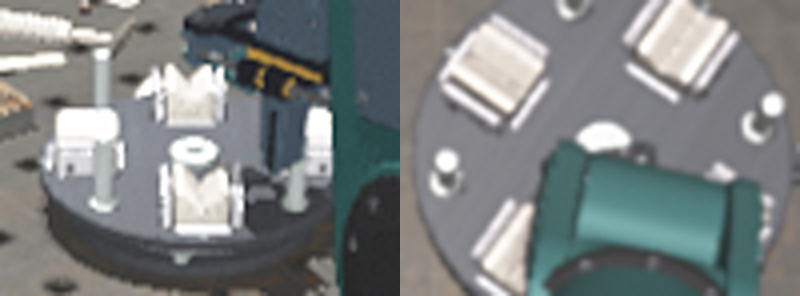

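The plate has turned about 55°: the top crop shows blocks at (495,65) and (682,35) and a peg at (770,105). All blocks are still seated and the finger is behind the peg. I'll push on a little so the detent takes over.

>>> {"fn": "move_arm", "kwargs": {
  "motion": [
    [-5, 0, 0, 0, 0, -0.042, 0],
    [-10.5, -0.6, 0, 0, 0, -0.086, 0],
    [-15.8, -1.1, 0, 0, 0, -0.129, 0],
    [-21, -1.3, 0, 0, 0, -0.173, 0],
    [-26.5, -1.4, 0, 0, 0, -0.217, 0],
    [-31, -1, 0, 0, 0, -0.26, 0],
    [-31, -1, 0, 0, 0, -0.26, 0],
    [-31, -1, 0, 0, 0, -0.26, 0]
  ]
}}

```text
time_s: 23.22
eef_pos: [0.4844, -0.111, 0.1053]
ee_rot: [180.0, 0.0, 113.5]
contact_force: [-0.7, 0.1, -0.1]
gripper_width: 0.0006
grasp_force: 0.0
```

>>> {"fn": "move_arm", "kwargs": {
  "motion": [
    [8, 0, 0, 0, 0, 0, 0],
    [10, 0, -40, 0, 0, 0, 0],
    [10, 0, -90, 0, 0, 0, 0],
    [60, 10, -90, 0, 0, 0, 0],
    [110, 25, -90, 0, 0, 0, 0],
    [160, 45, -90, 0, 0, 0, 0],
    [210, 65, -90, 0, 0, 0, 0],
    [260, 85, -90, 0, 0, 0, 0]
  ]
}}

```text
time_s: 24.22
eef_pos: [0.4576, 0.1632, 0.1953]
ee_rot: [180.0, 0.0, 113.5]
contact_force: [0.8, -0.9, -0.3]
gripper_width: 0.0002
grasp_force: 0.0
```

>>> {"fn": "move_arm", "kwargs": {
  "motion": [
    [20, 10, 0, 0, 0, 0, 0],
    [20, 10, 0, 0, 0, 0, 0],
    [20, 10, 0, 0, 0, 0, 0],
    [20, 10, 0, 0, 0, 0, 0]
  ]
}}

```text
time_s: 24.72
eef_pos: [0.4595, 0.1826, 0.1951]
ee_rot: [-180.0, 0.0, 113.5]
contact_force: [-0.3, -0.3, 0.7]
gripper_width: 0.0007
grasp_force: 0.0
```

```bash
python3 - <<'E'
from ov import *
a=snap('scene','s6');b=snap('top','t6')
N=nest(.6041,-.0862,.0198)
c=np.zeros((600,800,3),np.uint8)
c[:296,:400]=panel(a,225,140,100,74,4,[]);c[:296,400:]=panel(b,248,140,100,74,4,N)
c[300:600,:400]=cv2.resize(a['color'],(400,300));c[300:600,400:]=cv2.resize(b['color'],(400,300))
cv2.imwrite('pics/c8.png',c)
E
python3 mv.py
```

```text
at [0.4596 0.1828 0.1951] [-180.     -0.    113.48] q [ 19.   4. 123.   0.  52.  -4.] t 24.825 w 0.0005220229303363276 F [-0.   0.4 -0.8]
```

View pics/c8.png

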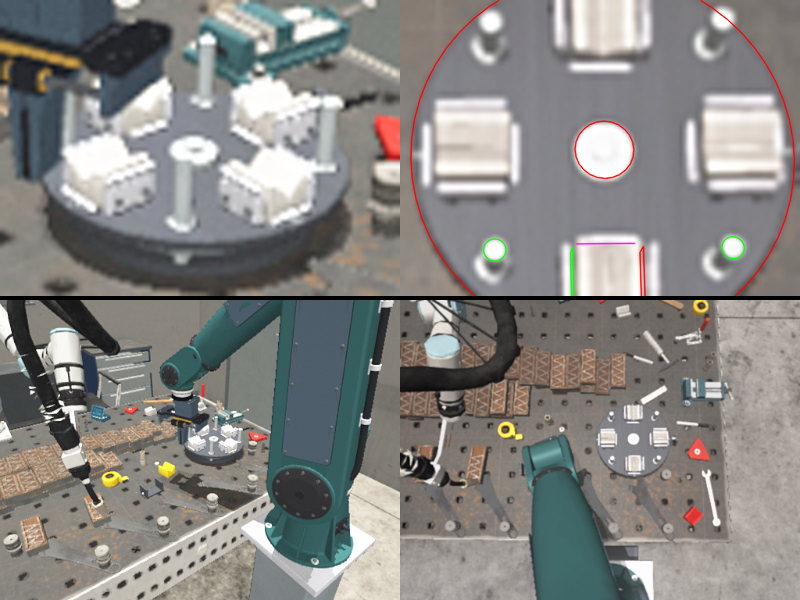

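The overlay fits again, so the plate is at rest in the next detent with all four blocks seated. The look-alikes are in place and the arm is clear of everything, so I'm handing in.

```bash
python3 -c "
from rig import manip; print(manip.job_done())"
```

```text
the job is handed in; nothing more can be done
None
```

The V-block was set down on the bench, regripped by its ends and seated in the empty nest. I then pushed the table one station anticlockwise, where it rests in its detent at the pointer, and handed the job in at about 25 s; no verdict was returned.

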